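Empty the tall dipper under the low splash guard

ROBOT

A 6-joint arm with a two-finger parallel gripper is mounted at the origin on the work surface. World frame = base frame: x ahead of the robot, y to its left, z up, the work surface at z = 0. Lengths are in m, angles in rad, forces in N, time in s.
With the tool pointing down it reaches from about 0.325 to 0.925 m from the base axis. Payload 3.1 kg.
Tool frame: the origin (TCP) lies midway between the tips of the shut fingers; the grasp point (between the pads) lies 19 mm behind it; z points along the fingers, y is the line along which they close (so a half turn about z gives the same grasp; the last joint's range is limited). The gripper opens to 85 mm and grips with 20 to 120 N. Pads are 22 mm wide; open, the fingers measure 114 mm over their backs; the gripper's body (76 mm by 85 mm) begins 54 mm behind the grasp point. The pads swing forward as they close: fully open they stand 13 mm farther back than shut.
Start: joints at [-1.362, 0.217, 1.613, -0, 1.311, -0.112], TCP at [0.197, -0.593, 0.231] pointing down, gripper open.
Joint ranges: [-2.75, 2.75], [-0.78, 2.1], [0.31, 2.55], [-1.13, 4.27], [0.13, 2.63], [-2.58, 2.58]. Speed limits (rad/s): [2.79, 2.79, 3.14, 3.14, 3.14, 3.14].

INTERFACE

Orientations are given as a rotation vector (axis times angle).
In Python, from rig import env, capture gives the robot as it stands.
- The arm moves only by the shell command python3 -m crank 'ROWS' [OPENING] [FORCE]. ROWS is JSON, one flat list of numbers, 6 for each row, row after row: the shift along the world's x, y, z normalised to -1 to 1, where 1 is 0.6 m, then the turn, a rotation vector about the world's x, y, z normalised to -1 to 1, where 1 is 0.5 rad. In form: [tx, ty, tz, rx, ry, rz, tx, ty, tz, rx, ry, rz, ...]. A call has exactly 10 rows; each row is the pose to reach, as a shift and turn from the pose commanded when the call began; what a row does not reach only later rows make up. A row lasts 1/10 s, in which the tool goes at most 50 mm and 8.59 degrees, less where a joint would pass 70% of its speed; a pose out of reach is approached as far as the arm can. A call with a number of a shift or a turn outside -1 to 1 is refused whole. A call with a gripper value outside its range is refused whole. OPENING is the opening, from -1 (shut) to 1 (fully open), set as the call begins (- or left out, the last holds). The fingers move at their own pace and stop on an object; FORCE is the grip in N (left out, the last holds). Time passes only in rows, so rows that repeat a pose let the fingers close, or fill a call up. It gives the time, the measured TCP pose, the force, the opening and the grip force at its end, in the units of the state.
- env.get_state(): the state, without advancing time (a new reading comes with each control period).
- capture(name): name is "scene" or "top" or "wrist"; returns a dict with "pixels" (480x640x3 uint8, blue, green, red), "camera_matrix" (3x3 intrinsics, pixels), "T" (4x4, takes a point from camera to world coordinates); the wrist camera has in their place "tool_from_camera" (4x4, takes a point from camera to tool coordinates, whose origin is the TCP and whose axes are the flange's). Camera axes: x right, y up, looking along -z (the intrinsics and any distortion apply to the point x, -y, -z); pixel columns grow to the right and rows downward; lengths in m; the calibration is good to about 2 mm. A picture is of the moment at which its call begins: read the wrist's pose just before it. There is no depth.
- env.sign_off(): hands the job in; it is judged then, once.
The state is a dict: "t": time; "q": joint angles; "qvel": joint speeds; "tau": joint torques, N m; "eef_pos": TCP position; "tcp_rot": TCP orientation; "ft_force": force on the tool from outside, world axes, zero at the start; "torque": the same for the moment, N m; "width": finger opening in m; "finger_force": force on a finger pad.
Only numpy, scipy, OpenCV 4.12 (cv2) and the standard library are available. Lean on these libraries where they do the work, as an engineer would, in place of code of your own. Each camera call takes 0.05 s, during which the arm holds its last target. There are 200 camera calls.

TASK

Tip the white grinding ball out of the tall steel dipper into the steel tray beside it, all under the low clear splash guard without knocking the guard and without shoving the tray. Then stand the dipper upright on the bench again where it was, and let go of it.

Things in the scene. Friction and masses are not known exactly. Their poses are not given: they have to be found in the camera images.
- dipper_grip (a point): Handle of the taller of two open steel dippers beside the tray. Cup 150 mm tall, 54 mm across at the foot, 84 at the rim, wall 3. Handle: level round bar, 14 mm thick, 80 mm above the foot, pointing to the robot. Point: on the bar's axis, 160 mm from the cup's axis, 38 from the free end. x: along the bar to the cup; z: up the cup. Loose, under 0.25 kg. The other cup is 80 mm tall, empty.
- ball_center (a point): Centre of the white ceramic grinding ball, 30 mm in diameter, 50 g, which lies loose on the floor of the tall dipper's cup. It rolls freely.
- tray: Open steel tray on the bench between the two dippers, 150 mm (its x) by 130 mm (its y), 35 mm high, walls and floor 4 mm thick. Origin: centre of its underside; x points roughly away from the robot, z up. Loose, 0.6 kg.
- guard: Clear level plate on four thin legs, fixed low over both cups and the tray. Origin on the bench; x away from the robot, y along the plate, z up. Underside 210 mm above the bench, 6 mm thick, from -55 mm (front edge, robot side) to +80 mm in x and -330 to +330 mm in y. Legs 12 mm thick at x -45 and +70, y -310 and +310 mm.
Not all that is in view belongs to the job. What is shaped like the part that bears dipper_grip but green is not meant.

How it is judged:
On the way:
1. the ball lies in the tray (x of ball_center in the frame of tray between -0.075 and 0.075 m and y of ball_center in the frame of tray between -0.065 and 0.065 m and z of ball_center in the frame of tray below 0.03 m), for 0.2 s.
At the end, for the whole second after the job is handed in: The ball lies on the floor of the tray, and the tall dipper stands upright (within 10 degrees) on the bench, its handle within 50 mm of where it was at the start (all of step 1 and angle between dipper_grip's own z axis and vertical below 0.175 rad and height (world z) of dipper_grip between 0.065 and 0.095 m and distance of dipper_grip from where it was at the start of the episode below 0.05 m); the robot touches nothing.
It fails at once if the splash guard is knocked (more than 10 N) (contact force between guard and anything else above 10 N).
It fails at once if the tray is shoved more than 30 mm (distance of tray from where it was at the start of the episode above 0.03 m).
It also fails if it takes over 46 s, if anything falls off the work surface, if the arm or the gripper's body presses on something with over 40 N, if the wrist force passes 120 N, or if a joint passes its speed limit or range.

## Working session

There is one attempt and no reset: what is moved stays moved. The work goes in short steps, Python scripts to look and compute and a shell command to move; the robot and the scene stay as the last step left them, time stands still between calls to the robot, and variables do not carry over. Pictures are saved under pics/ and viewed, at most 10 in all, crops included, and the job is handed in when it is done.

```bash
mkdir -p pics; ls
cat > h.py <<'E'
from rig import env, capture
import numpy as np, cv2
def snap(n,f):
    c=capture(n); cv2.imwrite(f,c["pixels"]); return c
E
python3 - <<'E'
from h import *
import pickle
for n in ("scene","top"):
    c=snap(n,f"pics/{n}0.png"); pickle.dump(c,open(n+".pkl","wb"))
    print(n,np.round(c["camera_matrix"],1).tolist(),np.round(c["T"],3).tolist(),[k for k in c])
s=env.get_state(); print(s)
E
```

```text
pics
scene [[455.0, 0.0, 319.6], [0.0, 455.0, 237.8], [0.0, 0.0, 1.0]] [[-0.014, -0.735, 0.678, 1.198], [1.0, -0.001, 0.019, -0.093], [-0.013, 0.679, 0.734, 0.761], [0.0, 0.0, 0.0, 1.0]] ['pixels', 'camera_matrix', 'T']
top [[593.4, 0.0, 317.7], [0.0, 593.4, 236.7], [0.0, 0.0, 1.0]] [[-0.028, 0.997, -0.077, 0.496], [-1.0, -0.027, 0.009, -0.118], [0.007, 0.077, 0.997, 1.052], [0.0, 0.0, 0.0, 1.0]] ['pixels', 'camera_matrix', 'T']
{'t': 0.1, 'q': array([-1.36218643e+00,  2.17729987e-01,  1.61477199e+00, -2.45830111e-06,
        1.31128140e+00, -1.12211293e-01]), 'qvel': array([-0.00093431,  0.00129193, -0.00405669, -0.00071319,  0.00224816,
        0.00023087]), 'tau': array([-6.14210312e-04, -3.98079443e+01, -3.04969883e+01, -3.73077262e-05,
        4.30441767e-03,  6.84921773e-06]), 'eef_pos': array([ 0.19695327, -0.59238972,  0.23006791]), 'tcp_rot': array([-3.09910008e+00, -5.01437810e-01,  1.69406549e-04]), 'ft_force': array([-0.11118333, -0.47185441, -0.11357361]), 'torque': array([ 0.04390203, -0.00468377, -0.00770482]), 'finger_force': 0.0, 'width': 0.0854679821675331}
```

View pics/scene0.png

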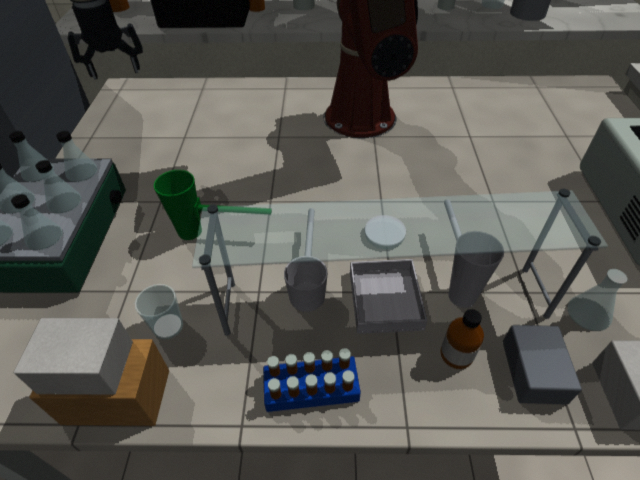

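View pics/top0.png

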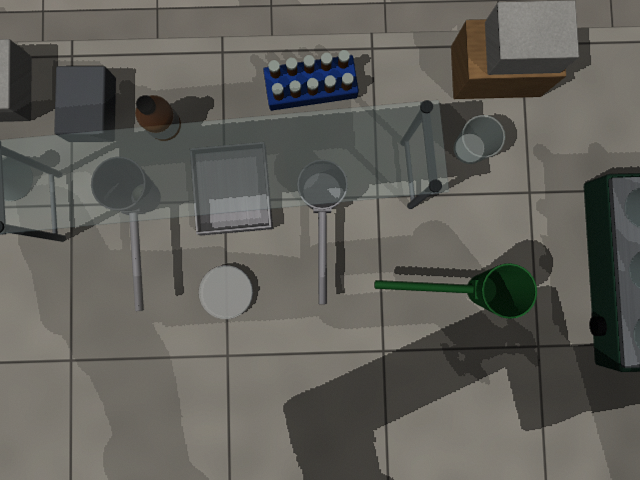

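The scene shows two steel dippers: scene (478,270)/top (120,183), and scene (306,283)/top (322,185). There is also a green dipper at top (505,290), which is the decoy. The steel one at top (120,183) has the larger rim and looks taller. I'll confirm it in an enlarged crop.

Run:
```python
import cv2
a=cv2.imread("pics/top0.png")
cv2.imwrite("pics/c1.png",cv2.resize(cv2.convertScaleAbs(a[130:330,70:290],alpha=1.5),None,fx=3,fy=3,interpolation=cv2.INTER_CUBIC)[:600])
b=cv2.imread("pics/scene0.png")
cv2.imwrite("pics/c2.png",cv2.resize(cv2.convertScaleAbs(b[180:350,340:610],alpha=1.5),None,fx=2.9,fy=2.9,interpolation=cv2.INTER_CUBIC))
```

```text
(no output)
```

View pics/c1.png

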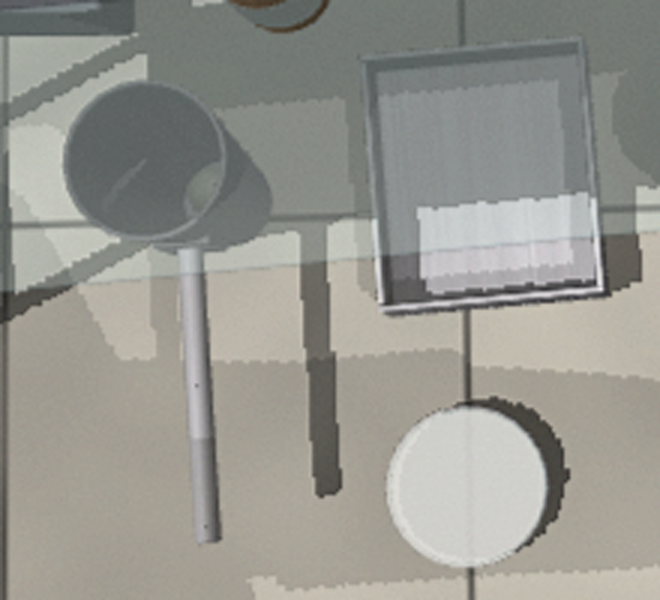

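View pics/c2.png

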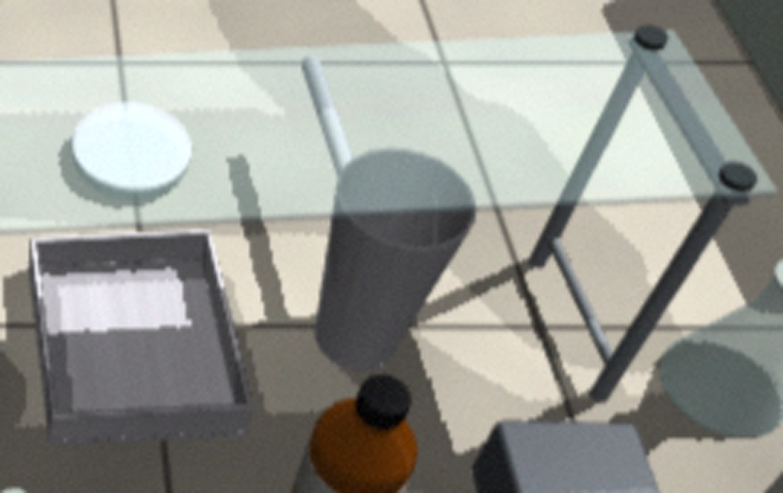

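Confirmed: the tall steel dipper (rim centre at crop (145,162)) holds the white ball at crop (205,190). Its bar end is at (208,542), and the tray's rim corners are at (361,57), (582,40), (607,291) and (384,311).

```bash
cat >> h.py <<'E'
import pickle
def ray(c,uv,z):
    K,T=c["camera_matrix"],c["T"]; d=np.linalg.inv(K)@[uv[0],uv[1],1]; d=T[:3,:3]@(d*[1,-1,-1]); o=T[:3,3]
    return o+d*(z-o[2])/d[2]
E
python3 - <<'E'
from h import *
np.set_printoptions(precision=4,suppress=True)
t=pickle.load(open("top.pkl","rb")); s=pickle.load(open("scene.pkl","rb"))
T=lambda u,v,z: ray(t,(u/3+70-.33,v/3+130-.33),z)
S=lambda u,v,z: ray(s,(u/2.9+340-.33,v/2.9+180-.33),z)
rim=T(145,162,.15); he=T(208,542,.08); ha=T(192,250,.08)
print("rim",rim,S(405,200,.15),"hend",he,S(310,62,.08),"hattach",ha)
print("dist rim-end",np.linalg.norm((rim-he)[:2]),"ang",np.degrees(np.arctan2(*(rim-he)[[1,0]])),np.degrees(np.arctan2(*(ha-he)[[1,0]])))
cs=np.array([T(*p,.035) for p in((361,57),(582,40),(607,291),(384,311))]); print("tray",cs,cs.mean(0))
print("tray scene",[S(*p,.035) for p in((32,238),(212,233),(247,405),(53,412))])
print("legs scene",S(650,37,.216),S(737,177,.216),[ray(s,p,.216) for p in((212,211),(205,259))])
print("legs top",[ray(t,p,.216) for p in((427,106),(435,186))])
print("plate front edge top",T(10,284,.216),T(600,228,.216), "scene front",ray(s,(202,208),.216),ray(s,(570,195),.216))
E
```

```text
rim [0.6554 0.1769 0.15  ] [0.6589 0.1758 0.15  ] hend [0.459  0.1662 0.08  ] [0.4584 0.1662 0.08  ] hattach [0.6184 0.1742 0.08  ]
dist rim-end 0.19672246915601324 ang 3.118318022178858 2.874129614820357
tray [[ 0.7339  0.0897  0.035 ]
 [ 0.7405 -0.0384  0.035 ]
 [ 0.5939 -0.0496  0.035 ]
 [ 0.5859  0.0782  0.035 ]] [0.6636 0.02   0.035 ]
tray scene [array([ 0.5943, -0.0464,  0.035 ]), array([0.5893, 0.0823, 0.035 ]), array([0.7329, 0.0867, 0.035 ]), array([ 0.7388, -0.0377,  0.035 ])]
legs scene [0.5835 0.3259 0.216 ] [0.6997 0.3333 0.216 ] [array([ 0.6313, -0.2946,  0.216 ]), array([ 0.7399, -0.2866,  0.216 ])]
legs top [array([ 0.7449, -0.2888,  0.216 ]), array([ 0.6283, -0.2953,  0.216 ])]
plate front edge top [0.5874 0.2188 0.216 ] [ 0.6065 -0.0592  0.216 ] scene front [ 0.6238 -0.3135  0.216 ] [0.5903 0.3344 0.216 ]
```

```bash
python3 -m crank '[0.4,0.7,0.2,0,-1,-0.5, 0.4,0.7,0.2,0,-1,-0.5, 0.4,0.7,0.2,0,-1,-0.5, 0.4,0.7,0.2,0,-1,-0.5, 0.4,0.7,0.2,0,-1,-0.5, 0.4,0.7,0.2,0,-1,-0.5, 0.4,0.7,0.2,0,-1,-0.5, 0.4,0.7,0.2,0,-1,-0.5, 0.4,0.7,0.2,0,-1,-0.5, 0.4,0.7,0.2,0,-1,-0.5]' 1 100
cat > log.py <<'E'
from h import *
s=env.get_state(); print(s["t"],s["q"].round(3),s["eef_pos"].round(4),s["tcp_rot"].round(3),s["ft_force"].round(1),s["width"],s["finger_force"])
open("log.txt","a").write(repr([s["q"].tolist(),s["eef_pos"].tolist(),s["tcp_rot"].tolist()])+"\n")
E
python3 log.py
```

```text
t: 1.1
eef_pos: [0.4372, -0.1712, 0.3516]
tcp_rot: [2.968, 0.096, 0.748]
ft_force: [0.3, -1.7, -0.1]
width: 0.0856
finger_force: 0.0
1.1 [-0.694 -0.543  2.12   0.285  1.149  0.75 ] [ 0.4372 -0.1712  0.3516] [2.968 0.096 0.748] [ 0.3 -1.7 -0.1] 0.08560938574250798 0.0
```

```bash
python3 -m crank '[-0.05,0.5,0,0,-1,0, -0.05,0.5,0,0,-1,0, -0.05,0.5,0,0,-1,0, -0.05,0.5,0,0,-1,0, -0.05,0.5,0,0,-1,0, -0.05,0.5,0,0,-1,0, -0.05,0.5,0,0,-1,0, -0.05,0.5,0,0,-1,0, -0.05,0.5,0,0,-1,0, -0.05,0.5,0,0,-1,0]'
python3 log.py
cat > kin.py <<'E'
import numpy as np
from scipy.spatial.transform import Rotation as R
from scipy.optimize import least_squares
np.set_printoptions(precision=4,suppress=True)
def fk(q,p):
    d1,a1,a2,a3,d4,d6=p
    Rz=lambda a:R.from_euler('z',a); Ry=lambda a:R.from_euler('y',a)
    r=Rz(q[0]); x=np.array([0,0,d1])+r.apply([a1,0,0])
    r=r*Ry(q[1]); x=x+r.apply([0,0,a2]); r=r*Ry(q[2]); x=x+r.apply([a3,0,d4]); el=x
    r=r*Rz(q[3])*Ry(q[4]); x=x+r.apply([0,0,d6]); r=r*Rz(q[5])
    return x,r,el
D=[([-1.36218643,.21773,1.614772,0,1.3112814,-.1122113],[.19695,-.59239,.23007],[-3.0991,-.50144,.00017])]
D+=[eval(l) for l in open("log.txt")]
# constant tool rotation from first sample
C=fk(D[0][0],[0]*6)[1].inv()*R.from_rotvec(D[0][2])
E
python3 - <<'E'
from kin import *
print(C.as_rotvec())
for d in D: print((fk(d[0],[0]*6)[1]*C*R.from_rotvec(d[2]).inv()).as_rotvec())
f=lambda p:np.concatenate([fk(d[0],p)[0]-d[1] for d in D]+[0.002*(np.array(p)-[.35,0,.35,0,.35,.2])])
s=least_squares(f,[.35,0,.35,0,.35,.2]); print(s.x,s.fun)
E
```

```text
t: 2.1
eef_pos: [0.4259, 0.1479, 0.3456]
tcp_rot: [2.673, 0.054, 1.438]
ft_force: [0.1, 0.3, -0.9]
width: 0.0854
finger_force: 0.0
2.1 [ 0.49  -0.777  2.429 -0.755  0.735  2.394] [0.4259 0.1479 0.3456] [2.673 0.054 1.438] [ 0.1  0.3 -0.9] 0.08543129982838643 0.0
[ 0.     -0.      1.5708]
[ 0.  0. -0.]
[-0.  0.  0.]
[-0.  0.  0.]
[ 0.2097 -0.002   0.3956 -0.0339  0.5468  0.2558] [-0.0686 -0.014   0.0013 -0.054  -0.0624  0.0029  0.0243 -0.041  -0.0042
 -0.0003 -0.      0.0001 -0.0001  0.0004  0.0001]
```

```bash
python3 - <<'E'
import re
s=open("kin.py").read()
s=s.replace("d1,a1,a2,a3,d4,d6=p","d1,a1,a2,a3,d4,d6,b,bw=p").replace("r.apply([a1,0,0])","r.apply([a1,b,0])").replace("r.apply([0,0,d6])","r.apply([0,bw,d6])").replace("[0]*6","[0]*8")
s+='''
p0=np.array([.35,0,.35,0,.35,.2,0.07,0])
def fit(w):
    f=lambda p:np.concatenate([fk(d[0],p)[0]-d[1] for d in D]+[w*(np.array(p)-p0)])
    s=least_squares(f,p0); return s.x,s.fun
'''
open("kin.py","w").write(s)
E
python3 - <<'E'
from kin import *
for w in (.002,1e-4):print(*fit(w))
E
```

```text
[0.2943 0.     0.4545 0.0613 0.5576 0.3045 0.07   0.    ] [ 0.      0.      0.     -0.     -0.     -0.      0.      0.     -0.
 -0.0001  0.      0.0002  0.0001  0.0004  0.0002 -0.      0.    ]
[ 0.2944  0.      0.4545  0.0614  0.5577  0.3045  0.07   -0.    ] [ 0.  0. -0. -0. -0. -0.  0. -0.  0. -0.  0.  0.  0.  0.  0. -0. -0.]
```

```bash
cat > ik.py <<'E'
from kin import *
P,_=fit(1e-4)
LO=np.array([-2.75,-.78,.31,-1.13,.13,-2.58])+.03; HI=np.array([2.75,2.1,2.55,4.27,2.63,2.58])-.03
yaw=np.radians(3)
def tgt(g,p,phi,flip):
    B=R.from_euler('z',yaw)*R.from_euler('x',phi)
    z=np.array([np.cos(p),0,-np.sin(p)]); y=np.array([0,flip,0.]); x=np.cross(y,z)
    r=B*R.from_matrix(np.column_stack([x,y,z])); return np.array(g)+.019*r.apply([0,0,1]), r
def ik(x,r,seed):
    def f(q):
        a,b,_=fk(q,P); return np.concatenate([(a-x),.3*(b*C*r.inv()).as_rotvec()])
    s=least_squares(f,np.clip(seed,LO+1e-3,HI-1e-3),bounds=(LO,HI),max_nfev=60); return s.x,np.abs(s.fun).max()
E
cat > s.py <<'E'
from ik import *
import sys
rng=np.random.default_rng(0)
G=[(.496,.168,.08,0),(.496,.168,.12,0),(.496,.168,.12,35),(.496,.168,.12,70),(.496,.10,.11,90),(.496,.10,.11,108)]
for p in (0,15,30,45,60,75):
  for phi0 in (-90,-75,-60,-45,-30,-15,0):
    for fl in (1,-1):
      best=None
      for k in range(6):
        seed=[.5,0.2,1.8,[0,0,1.5,3,-1,.5][k],1,[-1,1,0,1,1,-1][k]]; ok=True; qs=[]
        q=seed
        for i,g in enumerate(G):
            x,r=tgt(g[:3],np.radians(p),np.radians(phi0+g[3]),fl); q,e=ik(x,r,q)
            if e>1e-3: ok=False;break
            qs.append(q)
        if ok:
            qs=np.array(qs); wz=min(fk(q,P)[2][2] for q in qs); m=min((qs-LO).min(),(HI-qs).min()); d=np.abs(np.diff(qs,axis=0)).max()
            if best is None or d<best[0]: best=(d,m,wz,qs[0],qs[-1])
      if best: print(p,phi0,fl,"maxstep %.2f margin %.2f wristz %.3f"%best[:3],best[3],best[4],flush=True)
E
time timeout 500 python3 s.py
```

```text
0 -90 1 maxstep 0.61 margin 0.02 wristz 0.080 [ 0.3558  0.7094  2.4029  3.4452  1.5429 -0.0087] [0.0705 0.5996 2.5039 3.1597 1.5327 1.8843]
0 -75 1 maxstep 0.61 margin 0.02 wristz 0.080 [0.3558 0.7094 2.4029 3.4452 1.5429 0.2531] [0.0705 0.5996 2.5039 3.1597 1.5327 2.1461]
0 -60 1 maxstep 0.61 margin 0.02 wristz 0.080 [0.3558 0.7094 2.4029 3.4452 1.5429 0.5149] [0.0705 0.5996 2.5039 3.1597 1.5327 2.4079]
0 -45 -1 maxstep 0.61 margin 0.02 wristz 0.080 [ 0.3558  0.7094  2.4029  3.4452  1.5429 -2.3649] [ 0.0705  0.5996  2.5039  3.1597  1.5327 -0.4719]
0 -30 -1 maxstep 0.61 margin 0.02 wristz 0.080 [ 0.3558  0.7094  2.4029  3.4452  1.5429 -2.1031] [ 0.0705  0.5996  2.5039  3.1597  1.5327 -0.2101]
0 -15 -1 maxstep 0.61 margin 0.02 wristz 0.080 [ 0.3558  0.7094  2.4029  3.4452  1.5429 -1.8413] [0.0705 0.5996 2.5039 3.1597 1.5327 0.0517]
0 0 -1 maxstep 0.61 margin 0.02 wristz 0.080 [ 0.3558  0.7094  2.4029  3.4452  1.5429 -1.5795] [0.0705 0.5996 2.5039 3.1597 1.5327 0.3135]
60 -15 -1 maxstep 1.49 margin 0.02 wristz 0.097 [ 0.4009  0.103   2.2249 -0.846   0.5346  2.5313] [-0.5751  0.6791  2.
[... 253 characters left out ...]
85  1.3806 -0.5518] [-0.4031  0.2162  2.1573  0.9798  1.1516 -2.5133]
75 -45 -1 maxstep 0.97 margin 0.02 wristz 0.235 [ 0.5881  0.4223  1.9232 -0.8954  1.1727  2.526 ] [-0.4832  0.3766  2.1175  1.106   1.3499  0.5124]
75 -30 -1 maxstep 0.85 margin 0.15 wristz 0.167 [ 0.492   0.284   2.0015 -0.7287  0.9644  2.4002] [-0.5276  0.5532  2.0653  1.201   1.5473  0.4406]
75 -15 -1 maxstep 0.95 margin 0.35 wristz 0.096 [ 0.3661  0.1712  2.0732 -0.471   0.7754  2.1694] [-0.5377  0.732   2.0054  1.2869  1.7447  0.4012]
75 0 -1 maxstep 0.91 margin 0.33 wristz 0.025 [ 0.2156  0.0993  2.1326 -0.0694  0.6524  1.7837] [-0.5141  0.9025  1.9423  1.3814  1.9452  0.3896]
real	0m7.355s
user	0m7.926s
sys	0m0.044s
```

```bash
cat > s2.py <<'E'
from ik import *
seed=[.588,.42,1.92,-.9,1.17,2.4]
for p in (70,75,80):
  for phi0 in (-50,-44,-38,-32):
    q=seed; out=[]
    for g in [(.506,.1685,.08,0),(.506,.1685,.12,0),(.506,.1685,.12,35),(.506,.1685,.12,70),(.506,.10,.11,90),(.506,.10,.11,115)]:
        x,r=tgt(g[:3],np.radians(p),np.radians(phi0+g[3]),-1); q,e=ik(x,r,q); out.append((min((q-LO).min(),(HI-q).min()),e))
    print(p,phi0,np.round(out,3).tolist(),np.round(q,2))
x,r=tgt((.506,.1685,.08),np.radians(75),np.radians(-38),-1); x0=x-.1*r.apply([0,0,1]); q,e=ik(x0,r,seed); print("pre",x0,r.as_rotvec(),q,e,"grasp tcp",x)
d=D[-1]; t=(r*R.from_rotvec(d[2]).inv()).as_rotvec(); print("shift",(x0-d[1])/.6,"turn/0.5",t/.5)
E
python3 s2.py
```

```text
70 -50 [[0.0, 0.009], [0.015, 0.0], [0.37, 0.0], [0.318, 0.0], [0.315, 0.0], [0.376, 0.0]] [-0.5   0.39  2.14  1.2   1.33  0.46]
70 -44 [[0.0, 0.004], [0.044, 0.0], [0.403, 0.0], [0.308, 0.0], [0.325, 0.0], [0.396, 0.0]] [-0.52  0.46  2.12  1.24  1.41  0.44]
70 -38 [[0.011, 0.0], [0.082, 0.0], [0.381, 0.0], [0.303, 0.0], [0.339, 0.0], [0.418, 0.0]] [-0.53  0.53  2.1   1.27  1.49  0.42]
70 -32 [[0.059, 0.0], [0.132, 0.0], [0.361, 0.0], [0.3, 0.0], [0.355, 0.0], [0.441, 0.0]] [-0.54  0.6   2.08  1.31  1.57  0.41]
75 -50 [[0.008, 0.0], [0.067, 0.0], [0.44, 0.0], [0.373, 0.0], [0.37, 0.0], [0.43, 0.0]] [-0.48  0.41  2.09  1.13  1.37  0.51]
75 -44 [[0.04, 0.0], [0.101, 0.0], [0.457, 0.0], [0.364, 0.0], [0.381, 0.0], [0.45, 0.0]] [-0.5   0.48  2.07  1.17  1.45  0.48]
75 -38 [[0.083, 0.0], [0.145, 0.0], [0.435, 0.0], [0.358, 0.0], [0.394, 0.0], [0.472, 0.0]] [-0.52  0.55  2.05  1.2   1.53  0.46]
75 -32 [[0.138, 0.0], [0.2, 0.0], [0.415, 0.0], [0.356, 0.0], [0.41, 0.0], [0.495, 0.0]] [-0.52  0.62  2.03  1.24  1.61  0.44]
80 -50 [[0.058, 0.0], [0.112, 0.0], [0.495, 0.0], [0.429, 0.0], [0.427, 0.0], [0.486, 0.0]] [-0.46  0.44  2.03  1.06  1.42  0.55]
80 -44 [[0.096, 0.0], [0.15, 0.0], [0.512, 0.0], [0.42, 0.0], [0.437, 0.0], [0.505, 0.0]] [-0.48  0.51  2.01  1.1   1.5   0.52]
80 -38 [[0.144, 0.0], [0.198, 0.0], [0.49, 0.0], [0.415, 0.0], [0.45, 0.0], [0.526, 0.0]] [-0.5   0.58  1.99  1.14  1.58  0.49]
80 -32 [[0.204, 0.0], [0.256, 0.0], [0.471, 0.0], [0.412, 0.0], [0.465, 0.0], [0.549, 0.0]] [-0.51  0.65  1.97  1.18  1.65  0.46]
pre [0.4825 0.2155 0.1417] [2.4608 0.1762 0.3466] [ 0.6565  0.2688  1.887  -0.7354  1.249   2.4215] 1.1497786023273449e-08 grasp tcp [0.5115 0.1575 0.0655]
shift [ 0.0945  0.1126 -0.3398] turn/0.5 [-1.0779  1.3422 -0.4212]
```

```bash
python3 -m crank '[0.09,0.12,-0.1,-0.54,0.67,-0.21, 0.09,0.12,-0.1,-0.54,0.67,-0.21, 0.09,0.12,-0.1,-0.54,0.67,-0.21, 0.09,0.12,-0.1,-0.54,0.67,-0.21, 0.09,0.12,-0.1,-0.54,0.67,-0.21, 0.09,0.12,-0.1,-0.54,0.67,-0.21, 0.09,0.12,-0.1,-0.54,0.67,-0.21, 0.09,0.12,-0.1,-0.54,0.67,-0.21, 0.09,0.12,-0.1,-0.54,0.67,-0.21, 0.09,0.12,-0.1,-0.54,0.67,-0.21]' >/dev/null
python3 log.py
cat > go.py <<'E'
# usage: go.py gx gy gz phi_deg [backoff]  -> shift/turn in move units from measured pose
import sys
from ik import *
from rig import env
s=env.get_state(); a=[float(v) for v in sys.argv[1:]]
x,r=tgt(a[:3],np.radians(75),np.radians(a[3]),-1); x=x-(a[4] if len(a)>4 else 0)*r.apply([0,0,1])
q,e=ik(x,r,s["q"])
print("target",x,r.as_rotvec(),"q",q,"err",e,"\nshift",(x-s["eef_pos"])/.6,"turn",(r*R.from_rotvec(s["tcp_rot"]).inv()).as_rotvec()/.5)
E
python3 go.py .506 .1685 .08 -38 .1; tail -8 s2.py >/dev/null
```

```text
3.1 [ 0.654 -0.176  2.063 -0.793  1.063  2.467] [0.4809 0.2179 0.287 ] [2.613 0.119 0.874] [ 0.4 -0.2  0.3] 0.0852826868432538 0.0
target [0.4825 0.2155 0.1417] [2.4608 0.1762 0.3466] q [ 0.6565  0.2688  1.887  -0.7354  1.249   2.4215] err 5.381251000358134e-13 
shift [ 0.0027 -0.0039 -0.2422] turn [-0.5389  0.6766 -0.2076]
```

```bash
python3 -m crank '[0.003,-0.004,-0.242,-0.539,0.677,-0.208, 0.003,-0.004,-0.242,-0.539,0.677,-0.208, 0.003,-0.004,-0.242,-0.539,0.677,-0.208, 0.003,-0.004,-0.242,-0.539,0.677,-0.208, 0.003,-0.004,-0.242,-0.539,0.677,-0.208, 0.003,-0.004,-0.242,-0.539,0.677,-0.208, 0.003,-0.004,-0.242,-0.539,0.677,-0.208, 0.003,-0.004,-0.242,-0.539,0.677,-0.208, 0.003,-0.004,-0.242,-0.539,0.677,-0.208, 0.003,-0.004,-0.242,-0.539,0.677,-0.208]' >/dev/null
python3 log.py; python3 go.py .506 .1685 .08 -38
python3 - <<'E'
from h import *
snap("wrist","pics/w1.png")
E
```

```text
4.1 [ 0.657  0.268  1.885 -0.735  1.25   2.42 ] [0.4833 0.2163 0.1429] [2.462 0.176 0.348] [-0.2 -0.9 -0.2] 0.08592955373429162 0.0
target [0.5115 0.1575 0.0655] [2.4608 0.1762 0.3466] q [ 0.5381  0.3689  1.9409 -0.8267  1.074   2.4671] err 5.831929152100303e-08 
shift [ 0.047  -0.098  -0.1289] turn [-0.0025  0.0019 -0.0004]
```

View pics/w1.png

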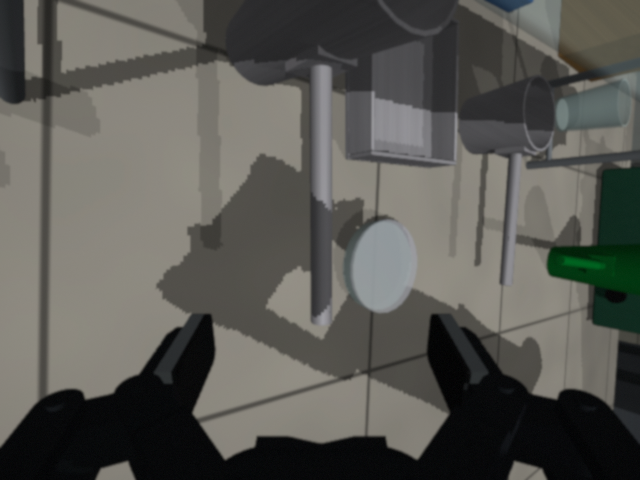

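The wrist view shows the bar centred between the open fingers, running from column 321, row 70 to (321,322). The cup and tray are behind it. Going in.

```bash
python3 -m crank '[0.005,-0.01,-0.013,0,0,0, 0.01,-0.022,-0.03,0,0,0, 0.018,-0.038,-0.05,0,0,0, 0.026,-0.054,-0.07,0,0,0, 0.033,-0.07,-0.092,0,0,0, 0.04,-0.084,-0.11,0,0,0, 0.045,-0.093,-0.123,0,0,0, 0.047,-0.098,-0.129,0,0,0, 0.047,-0.098,-0.129,0,0,0, 0.047,-0.098,-0.129,0,0,0]' >/dev/null
python3 log.py; python3 go.py .506 .1685 .08 -38
python3 - <<'E'
from h import *
snap("wrist","pics/w2.png")
E
```

```text
5.15 [ 0.538  0.373  1.94  -0.827  1.073  2.468] [0.5116 0.1574 0.0638] [2.46  0.177 0.345] [-0.4 -0.   0.3] 0.08514303922310658 0.0
target [0.5115 0.1575 0.0655] [2.4608 0.1762 0.3466] q [ 0.5381  0.3689  1.9409 -0.8267  1.074   2.4671] err 5.095691858053586e-10 
shift [-0.0001  0.0001  0.003 ] turn [ 0.0015 -0.0028 -0.0005]
```

View pics/w2.png

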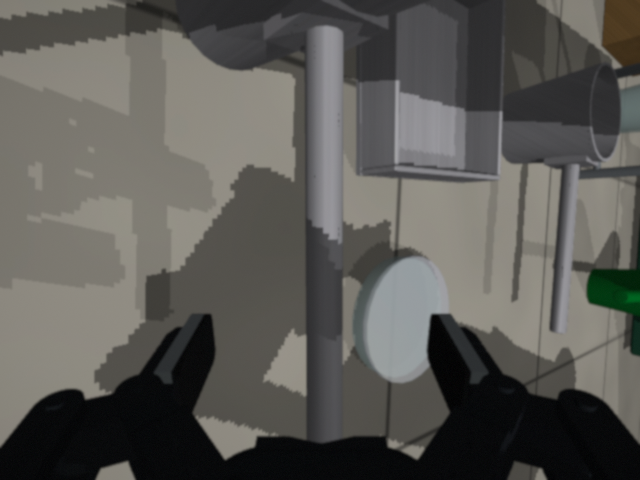

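The bar lies midway between the fingers (column 324 against 321). Closing.

```bash
python3 -m crank '[0,0,0.003,0,0,0, 0,0,0.003,0,0,0, 0,0,0.003,0,0,0, 0,0,0.003,0,0,0, 0,0,0.003,0,0,0, 0,0,0.003,0,0,0, 0,0,0.003,0,0,0, 0,0,0.003,0,0,0, 0,0,0.003,0,0,0, 0,0,0.003,0,0,0]' -1 120 >/dev/null
python3 log.py
```

```text
6.2 [ 0.538  0.37   1.941 -0.826  1.075  2.465] [0.511  0.157  0.0652] [2.46  0.177 0.343] [-1.4  0.   1.1] 0.010508248947572497 117.10725903511047
```

```bash
python3 -m crank '[0,0,0.008,0,0,0, 0,0,0.016,0,0,0, 0,0,0.025,0,0,0, 0,0,0.034,0,0,0, 0,0,0.043,0,0,0, 0,0,0.052,0,0,0, 0,0,0.059,0,0,0, 0,0,0.064,0,0,0, 0,0,0.066,0,0,0, 0,0,0.066,0,0,0]' >/dev/null
python3 log.py
python3 - <<'E'
from h import *
import cv2
a=snap("scene","pics/s2.png")["pixels"]; b=snap("top","pics/t2.png")["pixels"]
f=lambda i,y0,x0:cv2.resize(cv2.convertScaleAbs(i[y0:y0+200,x0:x0+270],alpha=1.5),None,fx=1.48*1,fy=1.48)
A=f(a,160,340);B=f(b,130,40)
cv2.imwrite("pics/ab2.png",np.hstack([A,B]))
E
```

```text
7.2 [ 0.538  0.298  1.937 -0.798  1.127  2.404] [0.5112 0.1572 0.105 ] [2.46  0.177 0.344] [-0.8 -0.8 -1.8] 0.010789082016636913 117.3090648651123
```

View pics/ab2.png

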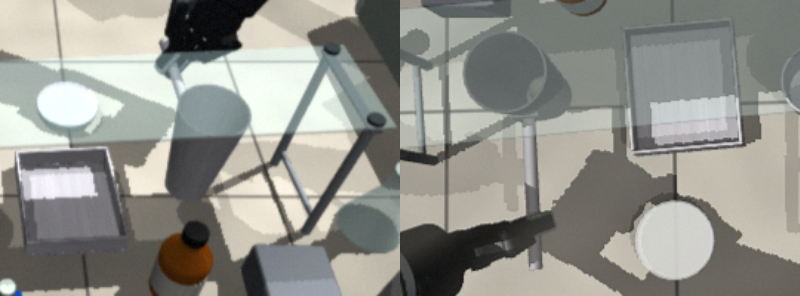

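```bash
python3 - <<'E'
from h import *
t=pickle.load(open("top.pkl","rb")); s=pickle.load(open("scene.pkl","rb"))
print([ray(t,(40+105/1.48,130+74/1.48),z).round(4) for z in(.18,.19)],[ray(s,(340+210/1.48,160+118/1.48),z).round(4) for z in (.18,.19)])
E
for p in 0 25 50 75; do python3 go.py .506 .1685 .12 $((p-38+25)) | tail -2; done
```

```text
[array([0.6559, 0.1775, 0.18  ]), array([0.6541, 0.1741, 0.19  ])] [array([0.6649, 0.1716, 0.18  ]), array([0.6741, 0.167 , 0.19  ])]
target [0.5111 0.1646 0.1021] [2.895  0.1193 0.3899] q [ 0.3412  0.1053  2.0471 -0.391   0.833   2.0719] err 2.1410007620958903e-11 
shift [ 0.0002  0.0126 -0.0041] turn [ 0.8741  0.0406 -0.0012]
target [0.5107 0.1726 0.102 ] [-2.903  -0.0358 -0.3741] q [0.0851 0.0255 2.13   0.2912 0.7338 1.4389] err 2.8831925735772757e-10 
shift [-0.0005  0.0259 -0.0042] turn [ 1.7455  0.0865 -0.0023]
target [0.5103 0.1798 0.1053] [-2.476   0.0442 -0.3039] q [-0.1619  0.1062  2.1643  0.8878  0.9327  0.8708] err 5.566895597275412e-09 
shift [-0.0011  0.0379  0.0013] turn [ 2.617   0.1326 -0.0035]
target [0.5101 0.1849 0.1114] [-2.0469  0.1081 -0.2368] q [-0.3302  0.3305  2.1397  1.2017  1.2595  0.5722] err 8.326672684688674e-15 
shift [-0.0015  0.0465  0.0113] turn [ 3.4884  0.179  -0.0046]
```

```bash
python3 -m crank '[0,0.001,0,0.06,0.003,0, 0,0.002,-0.001,0.15,0.007,0, 0,0.004,-0.001,0.26,0.012,0, 0,0.006,-0.002,0.38,0.018,0, 0,0.008,-0.002,0.5,0.023,0, 0,0.009,-0.003,0.62,0.029,0, 0,0.011,-0.003,0.72,0.033,0, 0,0.012,-0.004,0.8,0.037,0, 0,0.0125,-0.004,0.85,0.039,0, 0,0.0126,-0.004,0.874,0.0406,0]' >/dev/null
python3 log.py;python3 go.py .506 .1685 .12 12
```

```text
8.3 [ 0.34   0.103  2.048 -0.39   0.833  2.071] [0.5109 0.1639 0.1026] [2.895 0.118 0.39 ] [-0.2  0.  -1.6] 0.010493188663433678 117.97274708747864
target [0.5107 0.1726 0.102 ] [-2.903  -0.0358 -0.3741] q [0.0851 0.0255 2.13   0.2912 0.7338 1.4389] err 1.2111111592771894e-12 
shift [-0.0003  0.0145 -0.0009] turn [0.8705 0.0459 0.0015]
```

```bash
python3 -m crank '[0,0.001,0,0.06,0.003,0, 0,0.002,0,0.15,0.007,0, 0,0.004,0,0.26,0.012,0, 0,0.006,0,0.38,0.018,0, 0,0.008,0,0.5,0.023,0, 0,0.010,-0.001,0.62,0.029,0, 0,0.012,-0.001,0.72,0.034,0, 0,0.0135,-0.001,0.8,0.04,0.001, 0,0.014,-0.001,0.85,0.044,0.001, 0,0.0145,-0.001,0.872,0.046,0.001]' >/dev/null
python3 log.py;python3 go.py .506 .1685 .12 32
python3 - <<'E'
from h import *
import cv2
a=snap("scene","pics/s3.png")["pixels"]; b=snap("top","pics/t3.png")["pixels"]
f=lambda i,y0,x0:cv2.resize(cv2.convertScaleAbs(i[y0:y0+200,x0:x0+270],alpha=1.5),None,fx=1.48*1,fy=1.48)
A=f(a,160,340);B=f(b,130,40)
cv2.imwrite("pics/ab3.png",np.hstack([A,B]))
E
```

```text
9.3 [0.085 0.027 2.13  0.292 0.733 1.438] [0.5108 0.1728 0.1015] [-2.903 -0.036 -0.373] [ 0.2  0.2 -1. ] 0.01051561739148174 118.00555944442749
target [0.5104 0.1785 0.1044] [-2.5616  0.0296 -0.3177] q [-0.1172  0.0769  2.162   0.7943  0.8764  0.9602] err 5.084821452783217e-14 
shift [-0.0006  0.0095  0.0049] turn [ 0.6967  0.0356 -0.0005]
```

View pics/ab3.png

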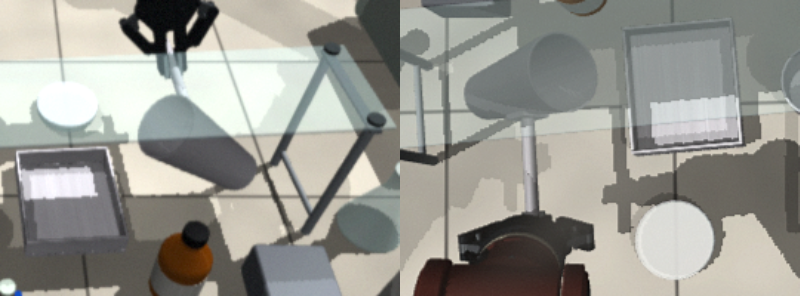

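The cup is tilted about 50° and firmly held, with its rim (crop about (565,70)) still short of the tray. Next I'll tilt to about 72° and shift over the tray wall.

```bash
python3 go.py .506 .0985 .118 34
```

```text
target [0.5104 0.109  0.1028] [-2.5273  0.0355 -0.3122] q [-0.2922  0.0998  2.155   0.7971  0.9843  0.8164] err 1.811814032137704e-10 
shift [-0.0008 -0.1066  0.002 ] turn [ 0.7673  0.0399 -0.0007]
```

```bash
python3 -m crank '[0,-0.006,0,0.04,0.002,0, 0,-0.016,0,0.12,0.006,0, 0,-0.03,0,0.22,0.011,0, 0,-0.045,0,0.33,0.017,0, 0,-0.06,0.001,0.44,0.023,0, 0,-0.076,0.001,0.55,0.028,0, 0,-0.09,0.001,0.64,0.033,0, 0,-0.1,0.002,0.71,0.037,0, 0,-0.105,0.002,0.75,0.039,0, 0,-0.107,0.002,0.767,0.04,0]' >/dev/null
python3 log.py;python3 go.py .506 .0985 .116 58
python3 - <<'E'
from h import *
import cv2
a=snap("scene","pics/s4.png")["pixels"]; b=snap("top","pics/t4.png")["pixels"]
f=lambda i,y0,x0:cv2.resize(cv2.convertScaleAbs(i[y0:y0+200,x0:x0+270],alpha=1.5),None,fx=1.48*1,fy=1.48)
A=f(a,160,340);B=f(b,130,40)
cv2.imwrite("pics/ab4.png",np.hstack([A,B]))
E
```

```text
10.4 [-0.292  0.101  2.153  0.797  0.984  0.816] [0.5113 0.1087 0.1028] [-2.527  0.035 -0.313] [ 1.   0.2 -2.7] 0.010396553886132063 118.19607496261597
target [0.5101 0.1143 0.1063] [-2.1156  0.0988 -0.2473] q [-0.4538  0.3223  2.1105  1.0682  1.2897  0.5658] err 5.523359547510154e-15 
shift [-0.002   0.0093  0.0058] turn [0.837  0.0449 0.0004]
```

View pics/ab4.png

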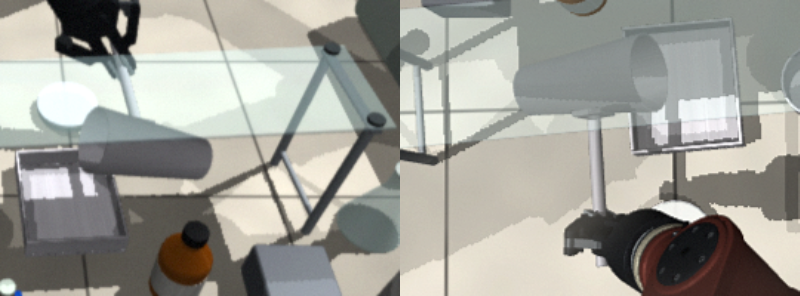

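The rim is over the tray's near half (top-view crop about (650,75)), and the cup clears the wall. Pouring slowly.

```bash
python3 -m crank '[0,0.001,0,0.1,0.005,0, 0,0.003,0.001,0.22,0.012,0, 0,0.004,0.002,0.32,0.017,0, 0,0.005,0.003,0.39,0.021,0, -0.001,0.006,0.003,0.45,0.024,0, -0.001,0.006,0.003,0.5,0.027,0, -0.001,0.007,0.004,0.55,0.03,0, -0.001,0.007,0.004,0.6,0.032,0, -0.001,0.008,0.004,0.65,0.035,0, -0.002,0.008,0.005,0.7,0.038,0]' >/dev/null
python3 log.py;python3 go.py .506 .0985 .116 68
```

```text
11.5 [-0.434  0.28   2.121  1.036  1.24   0.595] [0.51  0.114 0.106] [-2.181  0.089 -0.258] [-0.6  0.7 -2.2] 0.010742963324971844 118.12191724777222
target [0.51   0.1158 0.1091] [-1.9436  0.1214 -0.221 ] q [-0.4945  0.4334  2.0809  1.1428  1.4208  0.5057] err 5.83871839765493e-11 
shift [-0.      0.0029  0.0052] turn [ 0.4807  0.026  -0.0001]
```

```bash
python3 -m crank '[0,0,0,0.05,0.003,0, 0,0.001,0.001,0.1,0.005,0, 0,0.001,0.001,0.15,0.008,0, 0,0.001,0.002,0.2,0.011,0, 0,0.002,0.003,0.25,0.014,0, 0,0.002,0.003,0.3,0.016,0, 0,0.002,0.004,0.35,0.019,0, 0,0.002,0.004,0.4,0.022,0, 0,0.003,0.005,0.45,0.024,0, 0,0.003,0.005,0.48,0.026,0]' >/dev/null
python3 log.py
python3 - <<'E'
from h import *
import cv2
a=snap("scene","pics/s5.png")["pixels"]; b=snap("top","pics/t5.png")["pixels"]
f=lambda i,y0,x0:cv2.resize(cv2.convertScaleAbs(i[y0:y0+200,x0:x0+270],alpha=1.5),None,fx=1.48*1,fy=1.48)
A=f(a,160,340);B=f(b,130,40)
cv2.imwrite("pics/ab5.png",np.hstack([A,B]))
E
```

```text
12.5 [-0.494  0.434  2.081  1.143  1.42   0.506] [0.5099 0.1158 0.1088] [-1.944  0.122 -0.221] [-0.3  0.1 -0.7] 0.010620877920245781 118.12798261642456
```

View pics/ab5.png

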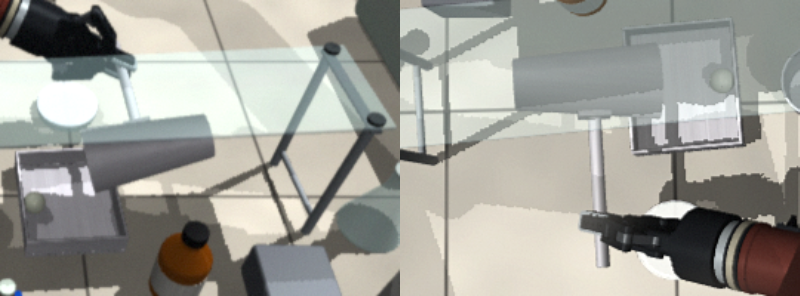

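The ball is in the tray near its far wall (top crop (722,78), scene crop (35,202)). Now I'll roll back along the same path.

```bash
python3 go.py .506 .0985 .118 40;  python3 -m crank '[0,0,0,-0.06,-0.003,0, 0,-0.001,-0.001,-0.16,-0.008,0, 0,-0.002,-0.003,-0.28,-0.014,0, 0,-0.004,-0.005,-0.4,-0.02,0, 0,-0.005,-0.006,-0.53,-0.027,0, 0,-0.007,-0.007,-0.66,-0.034,0, 0,-0.008,-0.008,-0.78,-0.04,0, 0,-0.009,-0.009,-0.88,-0.046,0, 0,-0.009,-0.009,-0.95,-0.05,0, 0,-0.009,-0.009,-0.975,-0.051,0]' >/dev/null
python3 log.py; python3 go.py .506 .1685 .12 14
```

```text
target [0.5103 0.1105 0.1039] [-2.4246  0.0526 -0.2957] q [-0.341   0.1454  2.1479  0.8815  1.0586  0.7372] err 3.0116763249932176e-12 
shift [ 0.0008 -0.0087 -0.0078] turn [-0.9735 -0.0527  0.0007]
13.6 [-0.339  0.142  2.149  0.88   1.057  0.738] [0.51   0.1109 0.1045] [-2.427  0.05  -0.297] [ 0.8 -0.9 -0.6] 0.010868469029040066 118.3081841468811
target [0.5107 0.1732 0.1022] [-2.8689 -0.0287 -0.3683] q [0.0639 0.0257 2.1347 0.3492 0.7399 1.3839] err 2.1982848717131547e-09 
shift [ 0.0012  0.1038 -0.0039] turn [-0.9001 -0.0448 -0.0034]
```

```bash
python3 -m crank '[0,0.005,0,-0.04,-0.002,0, 0,0.014,0,-0.12,-0.006,0, 0,0.027,-0.001,-0.22,-0.011,-0.001, 0,0.042,-0.001,-0.35,-0.018,-0.001, 0,0.057,-0.002,-0.48,-0.024,-0.002, 0.001,0.072,-0.002,-0.61,-0.03,-0.002, 0.001,0.086,-0.003,-0.73,-0.036,-0.003, 0.001,0.096,-0.004,-0.82,-0.041,-0.003, 0.001,0.102,-0.004,-0.88,-0.044,-0.003, 0.001,0.104,-0.004,-0.9,-0.045,-0.003]' >/dev/null
python3 log.py; python3 go.py .506 .1685 .12 -12
```

```text
14.6 [0.065 0.028 2.136 0.351 0.74  1.383] [0.5098 0.1739 0.1009] [-2.868 -0.028 -0.365] [ 0.2 -0.6 -1.3] 0.010390206720450506 118.20756912231445
target [0.5111 0.1649 0.102 ] [2.9123 0.1166 0.3916] q [ 0.3317  0.0995  2.0511 -0.3687  0.8238  2.0519] err 9.347776153655064e-09 
shift [ 0.0022 -0.0149  0.0018] turn [-0.9092 -0.0521  0.0007]
```

```bash
python3 -m crank '[0,-0.001,0,-0.05,-0.003,0, 0,-0.002,0,-0.14,-0.006,0, 0,-0.004,0,-0.25,-0.011,0, 0,-0.006,0,-0.38,-0.017,0, 0,-0.008,0,-0.5,-0.023,0, 0,-0.01,0,-0.63,-0.029,0, 0,-0.012,0,-0.74,-0.034,0, 0,-0.014,0,-0.83,-0.038,0, 0,-0.0145,0,-0.89,-0.041,0, 0,-0.015,0,-0.907,-0.042,0]' >/dev/null
python3 log.py; python3 go.py .506 .1685 .12 -38
```

```text
15.6 [ 0.329  0.101  2.052 -0.365  0.825  2.049] [0.5099 0.1639 0.1004] [2.914 0.114 0.384] [ 0.2  0.5 -1.5] 0.01085644951647532 118.1922197341919
target [0.5115 0.1575 0.1055] [2.4608 0.1762 0.3466] q [ 0.5381  0.2971  1.9368 -0.7986  1.1262  2.4053] err 1.8452794847689802e-11 
shift [ 0.0027 -0.0108  0.0085] turn [-0.9083 -0.0561  0.0071]
```

```bash
python3 -m crank '[0,-0.001,0,-0.05,-0.003,0, 0,-0.002,0.001,-0.14,-0.008,0.001, 0.001,-0.003,0.002,-0.25,-0.015,0.002, 0.001,-0.004,0.003,-0.38,-0.023,0.003, 0.001,-0.006,0.005,-0.5,-0.03,0.004, 0.002,-0.007,0.006,-0.63,-0.038,0.005, 0.002,-0.009,0.007,-0.74,-0.045,0.006, 0.003,-0.01,0.008,-0.83,-0.05,0.006, 0.003,-0.011,0.0085,-0.89,-0.055,0.007, 0.003,-0.011,0.0085,-0.908,-0.056,0.007]' >/dev/null
python3 log.py; python3 go.py .506 .1685 .08 -38
python3 - <<'E'
from h import *
for n in("top","scene"):
    c=snap(n,f"pics/{n}6.png"); a=pickle.load(open(n+".pkl","rb"))["pixels"]; b=cv2.imread(f"pics/{n[0]}2.png")
    # shift of the cup region between first lift (upright) and now, and original
    for nm,ref in(("start",a),("lift",b)):
        y0,x0,hh,ww=(150,85,70,75) if n=="top" else (225,445,85,65)
        g=lambda i:cv2.cvtColor(i,cv2.COLOR_BGR2GRAY)
        t=g(c["pixels"])[y0:y0+hh,x0:x0+ww]; r=g(ref)[y0-30:y0+hh+30,x0-30:x0+ww+30]
        m=cv2.matchTemplate(r,t,cv2.TM_CCOEFF_NORMED); _,v,_,l=cv2.minMaxLoc(m); print(n,nm,round(v,2),"ref-now px",l[0]-30,l[1]-30)
E
```

```text
16.6 [ 0.537  0.297  1.937 -0.799  1.125  2.404] [0.512  0.1571 0.1055] [2.461 0.177 0.347] [ 0.3 -0.9 -0.6] 0.010443556277732096 118.18778157234192
target [0.5115 0.1575 0.0655] [2.4608 0.1762 0.3466] q [ 0.5381  0.3689  1.9409 -0.8266  1.074   2.4671] err 4.371592847302046e-08 
shift [-0.0008  0.0006 -0.0666] turn [-0.0003  0.0003 -0.0014]
top start 0.77 ref-now px 8 4
top lift 0.98 ref-now px 0 0
scene start 0.83 ref-now px -1 1
scene lift 0.99 ref-now px 0 0
```

The dipper is back in exactly its just-lifted pose. Lowering.

```bash
python3 -m crank '[0,0,-0.01,0,0,0, 0,0,-0.02,0,0,0, 0,0,-0.03,0,0,0, 0,0,-0.038,0,0,0, 0,0,-0.044,0,0,0, 0,0,-0.049,0,0,0, 0,0,-0.054,0,0,0, 0,0,-0.058,0,0,0, 0,0,-0.061,0,0,0, 0,0,-0.063,0,0,0]' - 60 >/dev/null
python3 log.py; python3 go.py .506 .1685 .08 -38
```

```text
17.7 [ 0.537  0.364  1.941 -0.827  1.076  2.464] [0.5124 0.1572 0.0684] [2.461 0.176 0.349] [ 0.6  0.7 -0.9] 0.010568817430067852 118.1917655467987
target [0.5115 0.1575 0.0655] [2.4608 0.1762 0.3466] q [ 0.5381  0.3689  1.9409 -0.8267  1.074   2.4671] err 1.115215475522291e-09 
shift [-0.0015  0.0005 -0.0048] turn [-0.0008  0.004  -0.0018]
```

```bash
python3 -m crank '[0,0,-0.001,0,0,0, 0,0,-0.002,0,0,0, 0,0,-0.003,0,0,0, 0,0,-0.004,0,0,0, 0,0,-0.005,0,0,0, 0,0,-0.005,0,0,0, 0,0,-0.006,0,0,0, 0,0,-0.006,0,0,0, 0,0,-0.006,0,0,0, 0,0,-0.006,0,0,0]' >/dev/null
python3 log.py
```

```text
18.7 [ 0.537  0.37   1.941 -0.83   1.071  2.469] [0.5125 0.1571 0.0651] [2.46  0.176 0.35 ] [-0.4 -0.1  0.8] 0.010393946531429677 118.1551730632782
```

```bash
python3 -m crank '[0,0,0,0,0,0, 0,0,0,0,0,0, 0,0,0,0,0,0, 0,0,0,0,0,0, 0,0,0,0,0,0, 0,0,0,0,0,0, 0,0,0,0,0,0, 0,0,0,0,0,0, 0,0,0,0,0,0, 0,0,0,0,0,0]' 1 >/dev/null
python3 log.py; python3 go.py .506 .1685 .08 -38 .12
python3 - <<'E'
from h import *
t=pickle.load(open("top.pkl","rb"))["pixels"]; c=snap("top","pics/t7.png")["pixels"]
g=lambda i:cv2.cvtColor(i,cv2.COLOR_BGR2GRAY)
for (y0,x0,h,w) in((150,85,70,75),(140,190,95,85)):
    m=cv2.matchTemplate(g(t)[y0-15:y0+h+15,x0-15:x0+w+15],g(c)[y0:y0+h,x0:x0+w],cv2.TM_CCOEFF_NORMED);_,v,_,l=cv2.minMaxLoc(m);print(v,l[0]-15,l[1]-15)
E
```

```text
19.7 [ 0.537  0.37   1.941 -0.829  1.071  2.469] [0.5124 0.1572 0.0649] [2.461 0.176 0.349] [0.  0.6 0.1] 0.08528950719291446 0.0
target [0.4768 0.2271 0.1569] [2.4608 0.1762 0.3466] q [ 0.6794  0.2538  1.8712 -0.7211  1.2849  2.4151] err 1.8538894169806142e-09 
shift [-0.0594  0.1165  0.1533] turn [-0.0009  0.0039 -0.0019]
0.9735237956047058 0 0
0.993245542049408 0 0
```

The dipper is standing where it started and the tray hasn't moved (0 px shift each). Backing off along the tool axis.

```bash
python3 -m crank '[-0.004,0.008,0.01,0,0,0, -0.01,0.02,0.026,0,0,0, -0.018,0.035,0.046,0,0,0, -0.026,0.051,0.067,0,0,0, -0.034,0.067,0.088,0,0,0, -0.042,0.083,0.108,0,0,0, -0.05,0.098,0.128,0,0,0, -0.056,0.109,0.144,0,0,0, -0.059,0.116,0.153,0,0,0, -0.059,0.116,0.153,0,0,0]' >/dev/null
python3 log.py
python3 - <<'E'
from h import *
t=pickle.load(open("top.pkl","rb"))["pixels"]; cc=snap("top","pics/t8.png"); c=cc["pixels"]
g=lambda i:cv2.cvtColor(i,cv2.COLOR_BGR2GRAY)
for (y0,x0,h,w) in((150,85,70,75),(140,190,95,85)):
    m=cv2.matchTemplate(g(t)[y0-15:y0+h+15,x0-15:x0+w+15],g(c)[y0:y0+h,x0:x0+w],cv2.TM_CCOEFF_NORMED);_,v,_,l=cv2.minMaxLoc(m);print(v,l[0]-15,l[1]-15)
d=cv2.GaussianBlur(cv2.absdiff(g(t),g(c))[150:225,197:265],(7,7),0); _,v,_,l=cv2.minMaxLoc(d); print("ball px",v,l[0]+197,l[1]+150,ray(cc,(l[0]+197,l[1]+150),.019))
E
```

```text
20.75 [ 0.68   0.252  1.872 -0.723  1.283  2.416] [0.4773 0.2277 0.1578] [2.462 0.177 0.352] [0.1 1.1 0.7] 0.08530474190390692 0.0
0.9736831188201904 0 0
0.9932653903961182 0 0
ball px 14.0 260 183 [ 0.67315246 -0.02917088  0.019     ]
```

```bash
python3 -c "
from rig import env; print(env.sign_off())"
```

```text
the job is handed in; nothing more can be done
None
```

I tipped the ball into the tray, stood the dipper upright back where it was, released it, and handed the job in at about 21 s; in the last top image neither the dipper nor the tray had shifted, though the hand-in gave no verdict.

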